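Draw the fob tray out of the programming pod with the hooked rod

ROBOT

A 6-joint arm with a two-finger parallel gripper is mounted at the origin on the work surface. World frame = base frame: x ahead of the robot, y to its left, z up, the work surface at z = 0. Lengths are in m, angles in rad, forces in N, time in s.
With the tool pointing down it reaches from about 0.35 to 0.975 m from the base axis. Payload 4.9 kg.
Tool frame: the origin (TCP) lies at the very end of the fingers, on their centre line; the grasp point (between the pads) lies 19 mm behind it; z points along the fingers, y is the line along which they close (so a half turn about z gives the same grasp; the last joint's range is limited). The gripper opens to 85 mm and grips with 20 to 120 N. Pads are 22 mm wide; open, the fingers measure 114 mm over their backs; the gripper's body (76 mm by 85 mm) begins 54 mm behind the grasp point. The pads swing forward as they close: fully open they stand 13 mm farther back than shut.
Start: joints at [-1.463, 0.053, 1.613, -0, 1.476, -0.119], TCP at [0.141, -0.609, 0.231] pointing down, gripper open.
Joint ranges: [-3.01, 3.01], [-1.01, 2.22], [0.06, 2.58], [-1.02, 4.17], [0.09, 2.62], [-3.14, 3.14]. Speed limits (rad/s): [2.57, 2.57, 3.14, 3.14, 3.14, 3.14].

INTERFACE

Orientations are given as a rotation vector (axis times angle).
In Python, from station import * gives the robot as it stands.
- The arm moves only by the shell command python3 -m crank 'ROWS' [OPENING] [FORCE]. ROWS is JSON, a list of rows, each an object with "offset": the shift along the tool's x, y, z in m, a list of three; "twist": the turn, a rotation vector about the tool's x, y, z in degrees, a list of three. In form: [{"offset": [x, y, z], "twist": [rx, ry, rz]}, ...]. A call has 1 to 20 rows; each row is the pose to reach, as a shift and turn from the pose commanded when the call began, along the tool's axes at that moment; what a row does not reach only later rows make up. A row lasts 1/8 s, in which the tool goes at most 62.5 mm and 10.7 degrees, less where a joint would pass 70% of its speed; a pose out of reach is approached as far as the arm can. A call with a gripper value outside its range is refused whole. OPENING is the opening, from 0 (shut) to 1 (fully open), set as the call begins (- or left out, the last holds). The fingers move at their own pace and stop on an object; FORCE is the grip in N (left out, the last holds). Time passes only in rows, so rows that repeat a pose let the fingers close. It gives the time, the measured TCP pose, the force, the opening and the grip force at its end, in the units of the state.
- get_obs(): the state, without advancing time (a new reading comes with each control period).
- get_image(name): name is "scene" or "side" or "wrist"; returns the picture (384x512x3 uint8, red, green, blue); there is no depth.
- get_calibration(name): a dict with "intrinsics" (3x3 intrinsics, pixels), "world_from_camera" (4x4, takes a point from camera to world coordinates); the wrist camera has in their place "tool_from_camera" (4x4, takes a point from camera to tool coordinates, whose origin is the TCP and whose axes are the flange's). Camera axes: x right, y up, looking along -z (the intrinsics and any distortion apply to the point x, -y, -z); pixel columns grow to the right and rows downward; lengths in m; the calibration is good to about 2 mm. A picture is of the moment at which its call begins: read the wrist's pose just before it. get_calibration takes no time and is no camera call.
- finish_job(): hands the job in; it is judged then, once.
Trained networks look in the newest picture that a camera, given by its name, has taken for a name from the list of things; names that differ only in an ending like _2 or _b are one class to them, and where a whole thing is asked for, a point or a joint stands for the part that bears it (a point fixed in the world has none). Each returns a list of dicts, best first, with "confidence" (0 to 1); they miss things now and then, are a little off and sometimes report something else, mostly with a low value. They report only what shows in the picture. A call takes as long as a camera call. They do not tell look-alikes from the thing itself.
- cut_out(query, camera): "region" (384x512 bool, what is visible of it) and "rect" ([centre column, centre row, width, height] in pixels, round what is visible of it).
The state is a dict: "t": time; "q": joint angles; "dq": joint speeds; "effort": joint torques, N m; "tool_pos": TCP position; "tool_rot": TCP orientation; "contact_force": force on the tool from outside, world axes, zero at the start; "wrist_torque": the same for the moment, N m; "opening": finger opening in m; "grip_force": force on a finger pad.
Only numpy, scipy, OpenCV 4.12 (cv2) and the standard library are available. Lean on these libraries where they do the work, as an engineer would, in place of code of your own. Each camera call takes 0.05 s, during which the arm holds its last target. There are 200 camera calls.

TASK

Take the hooked rod from its cork pad, reach it under the overhanging front ledge of the programming pod, catch the hidden pull eye of the fob tray by feel and draw the tray all the way out to its stop. Do it gently: neither bump, press nor pull hard with the rod, do not touch the tray with the fingers, and leave the other things alone. Then lay the rod back on its cork pad, lying as it lay before, and let go.

Things in the scene. Friction and masses are not known exactly. Their poses are not given: they have to be found in the camera images.
- pod: Dark blue plastic programming pod, fixed, 215 mm deep (x), 230 wide (y), 145 high; origin on the counter under its middle; x points from its front to its back (the front looks to -x, at the robot), z up. Front edge at x = -105 mm. Under its top is a slot open to the front, y = -93 to +93 mm, from the counter up to the ledge's underside at z = 95 mm. It holds only the tray and its eye.
- eye_line (a point): Fixed point of the pod (pod x -65, y 0, z 65 mm; pod's axes), the middle of where the hidden pull eye can be. Eye: steel ring lying flat, hole axis vertical, outside 34 mm, hole 20, 7 thick, mid-plane at this height. Tray fully in: ring centre at this x. Across (y) it is firmly fixed anywhere from -45 to +45 mm of here: new each time, unmeasured; feel for its flank with the rod's tip.
- fob_slide (a joint): Travel of the aluminium fob tray with its eye along the pod's -x, m: 0 in, 0.100 out at its hard stop; starts at 0 to 0.015. Friction 4 N plus 25 N per m/s; no spring. Its upright front panel (176 mm wide, z 30 to 85 mm) is 29 mm behind the ring's centre and joined to it by a block 12 mm wide. Rod and tray, or rod and pod, may press on each other with 25 N at most.
- hook_grip (a point): Centre of the rod's black handle, 20 mm above the pad; x along the rod from handle to hook, z up. Handle 110 mm long (x), 24 wide, 40 high, flat underside. A steel rod 8 mm thick runs on from its front, axis 12 mm below this point, to x = +135 mm, where it turns straight up. Whole tool about 0.2 kg.
- hook_tip (a point): Top of the rod's upturned tip: 135 mm ahead of the handle centre (x), 18 mm above it (38 mm above the handle's underside). The upturned tip is a round 7 mm pin that rises 26 mm above the horizontal rod's upper side.
- pad: Cork tool pad fixed on the counter, 260 mm (x) by 110 mm (y), 4 mm thick, origin at the centre of its underside. The rod lies lengthwise on it.
- coin_box: Bystander: steel coin cell box 60 x 60 x 35 mm, origin under its centre
- key_ring: Bystander: bronze key ring, 34 mm across, 5 mm high, lying flat, origin under its centre
- wedge: Bystander: white plastic fob opener wedge 90 x 22 x 11 mm, lying beside the pod, origin under its centre
- screwdriver: Bystander: screwdriver 110 mm long, lying on the counter
- key_blank: Bystander: key blank 70 mm long, 4 mm thick, lying flat, origin under its round head
- cup: Bystander: grey plastic cup, 76 mm across, 90 mm high, origin under its centre
Not all that is in view belongs to the job. What is shaped like the part that bears hook_grip but green is not meant.

How it is judged:
By the outcome, as a careful person would: the job done as asked, in the order asked, and still so for the second after the job is handed in, with the robot touching nothing.
It also fails if it takes over 72 s, if anything falls off the work surface, if the arm or the gripper's body presses on something with over 40 N, if the wrist force passes 120 N, or if a joint passes its speed limit or range.

## Working session

There is one attempt and no reset: what is moved stays moved. The work goes in short steps, Python scripts to look and compute and a shell command to move; the robot and the scene stay as the last step left them, time stands still between calls to the robot, and variables do not carry over. Pictures are saved under pics/ and viewed, at most 10 in all, crops included, and the job is handed in when it is done.

```bash
mkdir -p pics; ls; cat > h.py <<'E'
from station import *
import numpy as np, cv2
from scipy.spatial.transform import Rotation as R
def cam(name,obs=None):
    c=get_calibration(name); K=np.array(c["intrinsics"])
    if name=="wrist":
        o=obs or get_obs(); T=np.eye(4); T[:3,:3]=R.from_rotvec(o["tool_rot"]).as_matrix(); T[:3,3]=o["tool_pos"]
        W=T@np.array(c["tool_from_camera"])
    else: W=np.array(c["world_from_camera"])
    return K,W
def ray(KW,u,v):
    K,W=KW; d=np.linalg.inv(K)@[u,v,1]; d=W[:3,:3]@[d[0],-d[1],-d[2]]
    return W[:3,3],d
def atz(KW,u,v,z):
    o,d=ray(KW,u,v); return o+d*(z-o[2])/d[2]
def proj(KW,p):
    K,W=KW; q=W[:3,:3].T@(np.array(p)-W[:3,3]); q=K@[q[0],-q[1],-q[2]]; return q[:2]/q[2]
def save(n,im): cv2.imwrite("pics/"+n,im[:,:,::-1])
E
python3 - <<'E'
from h import *
o=get_obs(); print({k:np.round(v,3) for k,v in o.items()})
for n in("scene","side"):
    save(n+"0.png",get_image(n)); 
    print(n,{k:np.round(v,3).tolist() for k,v in get_calibration(n).items() if k!='name'})
    for q in("hook_grip","pod","pad","coin_box","key_ring","cup","wedge"):
        print(n,q,[(round(d["confidence"],2),np.round(d["rect"]).tolist()) for d in cut_out(q,n)][:3])
E
```

```text
pics
{'t': np.float64(0.0), 'q': array([-1.463,  0.053,  1.614,  0.   ,  1.476, -0.119]), 'dq': array([ 0.   , -0.002, -0.001,  0.001, -0.001, -0.001]), 'effort': array([ 2.0000e-03, -3.9368e+01, -3.7017e+01,  0.0000e+00,  7.0000e-03,
       -0.0000e+00]), 'tool_pos': array([ 0.14 , -0.608,  0.23 ]), 'tool_rot': array([-3.119, -0.355, -0.   ]), 'contact_force': array([-0.459,  0.09 , -0.725]), 'wrist_torque': array([-0.026,  0.028,  0.031]), 'grip_force': np.float64(0.0), 'opening': np.float64(0.085)}
scene {'intrinsics': [[367.149, 0.0, 256.712], [0.0, 367.149, 197.106], [0.0, 0.0, 1.0]], 'world_from_camera': [[-0.923, -0.279, 0.265, 0.751], [0.385, -0.678, 0.627, 0.608], [0.004, 0.68, 0.733, 0.75], [0.0, 0.0, 0.0, 1.0]]}
scene hook_grip [(0.82, [308.0, 120.0, 57.0, 18.0]), (0.67, [236.0, 140.0, 68.0, 21.0])]
scene pod [(0.6, [163.0, 255.0, 147.0, 148.0])]
scene pad [(0.59, [234.0, 152.0, 82.0, 32.0])]
scene coin_box [(0.59, [154.0, 175.0, 29.0, 24.0])]
scene key_ring [(0.71, [164.0, 255.0, 144.0, 150.0]), (0.57, [236.0, 144.0, 64.0, 18.0])]
scene cup [(0.78, [372.0, 309.0, 43.0, 54.0])]
scene wedge [(0.75, [222.0, 316.0, 45.0, 25.0])]
side {'intrinsics': [[400.554, 0.0, 256.948], [0.0, 400.554, 190.16], [0.0, 0.0, 1.0]], 'world_from_camera': [[-0.391, -0.733, 0.556, 1.1], [0.92, -0.322, 0.223, 0.254], [0.015, 0.599, 0.8, 0.949], [0.0, 0.0, 0.0, 1.0]]}
side hook_grip [(0.98, [210.0, 112.0, 33.0, 36.0]), (0.56, [188.0, 161.0, 33.0, 41.0]), (0.39, [398.0, 217.0, 35.0, 36.0])]
side pod [(0.77, [244.0, 285.0, 125.0, 121.0]), (0.59, [182.0, 166.0, 40.0, 47.0])]
side pad [(0.69, [179.0, 176.0, 85.0, 64.0])]
side coin_box [(0.85, [146.0, 241.0, 28.0, 28.0])]
side key_ring []
side cup [(0.87, [398.0, 216.0, 33.0, 40.0]), (0.53, [106.0, 214.0, 36.0, 16.0])]
side wedge [(0.69, [317.0, 297.0, 16.0, 39.0])]
```

View pics/scene0.png

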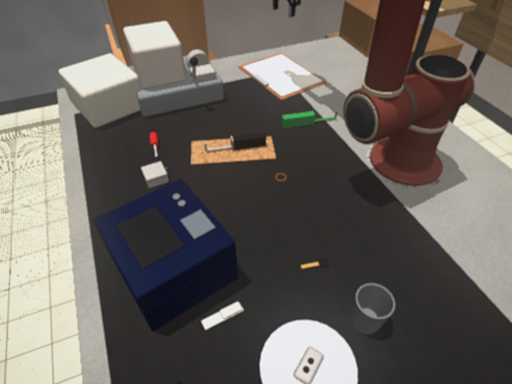

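View pics/side0.png

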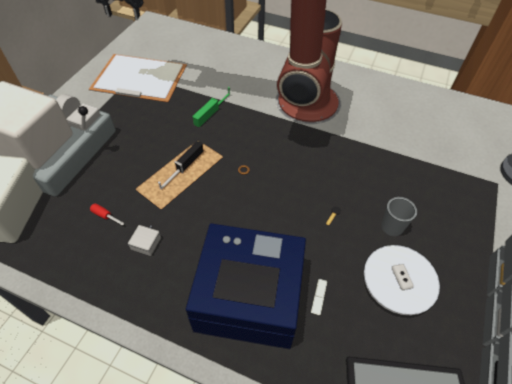

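The lookalikes are the black-handled hook on the cork (scene ~(248,142), side ~(185,162)), which is the one I want, and the green-handled hook off the pad (scene (300,119), side (207,111)), which is the decoy. I'll fit the poses and check the choice in a close crop.

```bash
cat > fit.py <<'E'
from h import *
from scipy.optimize import minimize
def box(x,y,yaw,lx,ly,z0,z1,cx=0,cy=0):
    c,s=np.cos(yaw),np.sin(yaw); P=[]
    for a in(-1,1):
        for b in(-1,1):
            for z in(z0,z1):
                u,v=cx+a*lx/2,cy+b*ly/2; P.append([x+c*u-s*v,y+s*u+c*v,z])
    return P
def hullmask(cams,polys):
    m=np.zeros((384*4,512*4),np.uint8)
    for P in polys:
        q=np.array([proj(cams,p) for p in P])*4+1.5
        cv2.fillConvexPoly(m,cv2.convexHull(np.round(q).astype(np.int32)),1)
    return m.astype(bool)
def fit(masks,model,x0,step):
    up={n:cv2.resize(m.astype(np.uint8),(2048,1536),interpolation=cv2.INTER_LINEAR)>0 for n,m in masks.items()}
    up={n:cv2.resize(m.astype(np.float32),(2048,1536))>.5 for n,m in masks.items()}
    C={n:cam(n) for n in masks}
    def f(p):
        t=0
        for n in masks:
            h=hullmask(C[n],model(*p)); t+=1-(h&up[n]).sum()/(h|up[n]).sum()
        return t/len(masks)
    S=np.vstack([x0]+[np.array(x0)+np.eye(len(x0))[i]*step[i] for i in range(len(x0))])
    r=minimize(f,x0,method="Nelder-Mead",options=dict(initial_simplex=S,xatol=2e-4,fatol=1e-4,maxiter=150))
    return r.x,r.fun
def big(m):
    n,l,s,_=cv2.connectedComponentsWithStats(m.astype(np.uint8)); return l==1+np.argmax(s[1:,4])
E
cat > m1.py <<'E'
from fit import *
im={n:get_image(n).astype(int) for n in("scene","side")}
C={n:cam(n) for n in im}
pod={n:cv2.morphologyEx((big((a[:,:,2]-a[:,:,0]>18))).astype(np.uint8),cv2.MORPH_CLOSE,np.ones((15,15)))>0 for n,a in im.items()}
def hull(m):
    c=cv2.convexHull(np.argwhere(m)[:,::-1].astype(np.int32)); o=np.zeros((384,512),np.uint8); cv2.fillConvexPoly(o,c,1); return o>0
pod={n:hull(m) for n,m in pod.items()}
c=atz(C["side"],250,275,.1); print("pod guess",c)
for y0 in(-.3,0,.3):
  r=fit(pod,lambda x,y,w:[box(x,y,w,.215,.230,0,.145)],[c[0],c[1],y0],[.03,.03,.2]); print("pod",np.round(r[0],4),round(r[1],3))
pad={}
for n,a in im.items():
    m=(a[:,:,0]-a[:,:,2]>45)&(a[:,:,0]>120)
    w=np.zeros_like(m); cc=(234,152) if n=="scene" else (179,174); w[cc[1]-38:cc[1]+38,cc[0]-55:cc[0]+55]=1
    pad[n]=big(m&w)
# pad visible part: ignore occluder => hull
pad={n:hull(m) for n,m in pad.items()}
g=atz(C["side"],179,174,0); d=atz(C["side"],200,150,0)-atz(C["side"],160,185,0); yw=np.arctan2(-d[1],-d[0])
r=fit(pad,lambda x,y,w:[box(x,y,w,.26,.11,0,.004)],[g[0],g[1],yw],[.02,.02,.1]); print("pad",np.round(r[0],4),round(r[1],3))
for n,u,v in(("scene",234,142),("side",180,168)):
    k=6; b=cv2.resize(get_image(n)[v-35:v+35,u-55:u+55],None,fx=k,fy=k,interpolation=cv2.INTER_CUBIC); im[n]=b
print("scene crop off",234-55,142-35,"side",180-55,168-35)
save("crop1.png",np.hstack([im["scene"],im["side"]])[:, :] if 0 else np.vstack([im["scene"],im["side"]])[:840:1] if 0 else cv2.resize(np.vstack([im["scene"],im["side"]]),(471,600)))
H={}
for n in im:
    get_image(n)
    for d in cut_out("hook_grip",n):
        cx=d["rect"][0]; 
        if abs(cx-(236 if n=="scene" else 188))<14: H[n]=d["region"]; break
print({n:m.sum() for n,m in H.items()})
px,py,pw=r[0]
best=None
for w0 in(pw,pw+np.pi):
    q=fit(H,lambda x,y,w:[box(x,y,w,.11,.024,.004,.044),box(x,y,w,.084,.008,.008,.016,.097),box(x,y,w,.008,.008,.008,.042,.135)],[px-.05*np.cos(w0),py-.05*np.sin(w0),w0],[.02,.02,.1]); print("hook",np.round(q[0],4),round(q[1],3))
np.savez("H.npz",**H)
E
python3 m1.py
```

```text
pod guess [0.73877456 0.0975998  0.1       ]
pod [0.7487 0.0996 0.2318] 0.152
pod [0.7493 0.1002 0.234 ] 0.152
pod [0.7493 0.0995 0.237 ] 0.152
pad [ 0.4727 -0.251  -0.2871] 0.037
scene crop off 179 107 side 125 133
{'scene': np.int64(519), 'side': np.int64(517)}
hook [ 0.4243 -0.2449 -0.1899] 0.217
hook [ 0.4253 -0.2448  2.9614] 0.305
```

```bash
cat > m2.py <<'E'
from fit import *
M={}
ims={}
for n in("scene","side"):
    ims[n]=get_image(n); M[n]=big(cut_out("pod",n)[0]["region"])
r=fit(M,lambda x,y,w:[box(x,y,w,.215,.230,0,.145)],[.75,.1,.15],[.02,.02,.2]); print("pod",np.round(r[0],4),round(r[1],3))
tiles=[]
for n,u,v in(("scene",170,250),("side",245,285)):
    a=cv2.resize(ims[n],(2048,1536),interpolation=cv2.INTER_CUBIC)
    C=cam(n)
    for P,c in((box(*r[0],.215,.23,0,.145),(255,255,0)),(box(.4727,-.251,-.2871,.26,.11,0,.004),(0,255,0)),(box(.4243,-.2449,-.1899,.11,.024,.004,.044),(255,0,255))):
        q=np.round(np.array([proj(C,p) for p in P])*4+1.5).astype(int)
        for i in range(8):
            for j in range(i):
                if bin(i^j).count("1")==1: cv2.line(a,tuple(map(int,q[i])),tuple(map(int,q[j])),c,1)
    tiles.append(cv2.resize(a[(v-80)*4:(v+80)*4,(u-85)*4:(u+85)*4],(400,376)))
    uu,vv=(234,142) if n=="scene" else (180,168)
    tiles.append(cv2.resize(a[(vv-32)*4:(vv+32)*4,(uu-55)*4:(uu+55)*4],(400,232)))
save("ov1.png",cv2.resize(np.hstack([np.vstack(tiles[:2]),np.vstack(tiles[2:])]),(788,600)))
E
python3 m2.py
```

```text
pod [0.7518 0.1    0.229 ] 0.019
```

View pics/ov1.png

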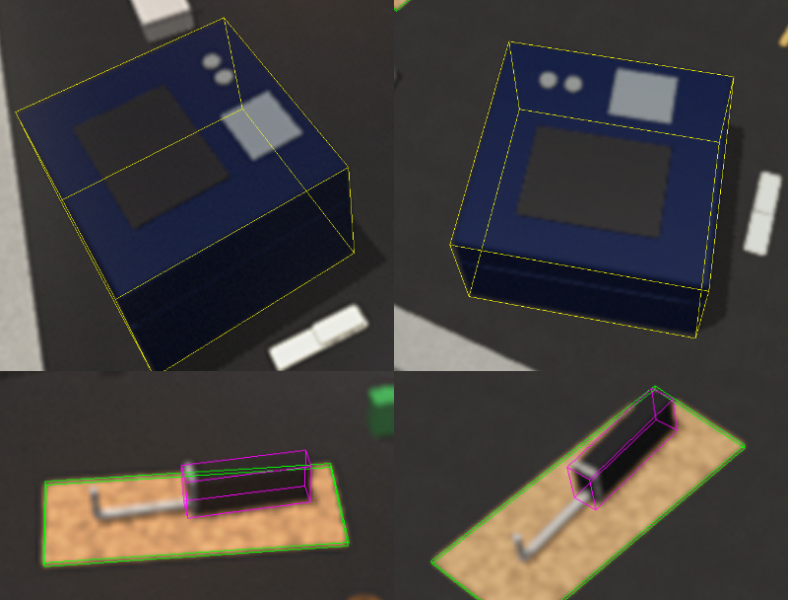

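The overlay shows the pod and pad wireframes lying tight on their edges. The handle wire is slightly off, so I'll refine it from the wrist camera. The choice holds: it is the black handle on the cork, hook end pointing away from the robot. The green lookalike is off the pad.

```bash
cat > mv.py <<'E'
from h import *
def plan(pos,rot,o=None):
    o=o or get_obs(); A=R.from_rotvec(o["tool_rot"]); 
    off=A.inv().apply(np.array(pos)-o["tool_pos"]); tw=(A.inv()*rot).as_rotvec(degrees=True)
    return np.round(off,4).tolist(),np.round(tw,2).tolist()
def down(yaw,tilt=0):  # tool z down, tool x along yaw; tilt>0 leans z forward to +yaw dir
    return R.from_euler("z",yaw)*R.from_euler("y",-tilt)*R.from_euler("x",np.pi)
E
python3 - <<'E'
from mv import *
print(np.round(get_calibration("wrist")["tool_from_camera"],3).tolist(),np.round(get_calibration("wrist")["intrinsics"],1).tolist())
o=get_obs(); print(np.round(R.from_rotvec(o["tool_rot"]).as_matrix(),3).tolist())
pw=.229
for t in(0,np.pi): 
  print("above hook tool x along rod+",t,plan([.45,-.25,.26],down(-.2+t)))
  print("view",t,plan([.43,.03,.2],R.from_euler("z",pw)*R.from_euler("y",-1.05)*R.from_euler("z",t)*R.from_euler("x",np.pi)))
E
```

```text
[[0.001, 0.961, 0.276, 0.071], [1.0, -0.001, 0.001, -0.001], [0.001, 0.276, -0.961, -0.141], [0.0, 0.0, 0.0, 1.0]] [[289.3, 0.0, 250.6], [0.0, 289.3, 194.3], [0.0, 0.0, 1.0]]
[[0.974, 0.225, -0.0], [0.225, -0.974, -0.0], [-0.0, 0.0, -1.0]]
above hook tool x along rod+ 0 ([0.3823, -0.2802, -0.0287], [0.0, 0.0, 24.46])
view 0 ([0.4257, -0.5575, 0.0313], [0.07, 60.16, -0.11])
above hook tool x along rod+ 3.141592653589793 ([0.3823, -0.2802, -0.0287], [-0.0, 0.0, -155.54])
view 3.141592653589793 ([0.4257, -0.5575, 0.0313], [90.17, -0.1, 155.66])
```

```bash
python3 -m crank '[{"offset":[0.05,-0.02,-0.028],"twist":[0,0,-10]},{"offset":[0.08,-0.05,-0.028],"twist":[0,0,-20]},{"offset":[0.12,-0.08,-0.028],"twist":[0,0,-30]},{"offset":[0.16,-0.11,-0.028],"twist":[0,0,-40]},{"offset":[0.2,-0.14,-0.028],"twist":[0,0,-50]},{"offset":[0.24,-0.17,-0.028],"twist":[0,0,-60]},{"offset":[0.27,-0.2,-0.028],"twist":[0,0,-70]},{"offset":[0.3,-0.22,-0.028],"twist":[0,0,-80]},{"offset":[0.33,-0.24,-0.028],"twist":[0,0,-90]},{"offset":[0.35,-0.26,-0.028],"twist":[0,0,-100]},{"offset":[0.37,-0.27,-0.028],"twist":[0,0,-110]},{"offset":[0.382,-0.28,-0.028],"twist":[0,0,-120]},{"offset":[0.382,-0.28,-0.028],"twist":[0,0,-130]},{"offset":[0.382,-0.28,-0.028],"twist":[0,0,-140]},{"offset":[0.382,-0.28,-0.028],"twist":[0,0,-150]},{"offset":[0.382,-0.28,-0.028],"twist":[0,0,-155.5]},{"offset":[0.382,-0.28,-0.028],"twist":[0,0,-155.5]}]' 1
cat > m3.py <<'E'
from fit import *
from mv import plan
o=get_obs(); print(np.round(o["q"],2),np.round(o["tool_pos"],3))
a=get_image("wrist"); C=cam("wrist",o)
ds=cut_out("hook_grip","wrist"); print([(d["confidence"],d["rect"]) for d in ds])
m=big(ds[0]["region"])
import fit as F
F.cam=lambda n:C
mod=lambda x,y,w:[box(x,y,w,.11,.024,.004,.044),box(x,y,w,.084,.008,.008,.016,.097),box(x,y,w,.007,.007,.008,.042,.135)]
r=fit({"wrist":m},mod,[.4243,-.2449,-.2],[.01,.01,.1]); print("hook",np.round(r[0],4),round(r[1],3))
b=a.copy()
P=np.array(proj(C,[.45,-.25,.02])).astype(int)
b=cv2.resize(a,(2048,1536),interpolation=cv2.INTER_CUBIC)
for Q,c in [(q,(255,0,255)) for q in mod(*r[0])]+[(box(.4727,-.251,-.2871,.26,.11,0,.004),(0,255,0))]:
    q=np.round(np.array([proj(C,p) for p in Q])*4+1.5).astype(int)
    for i in range(8):
        for j in range(i):
            if bin(i^j).count("1")==1: cv2.line(b,tuple(map(int,q[i])),tuple(map(int,q[j])),c,1)
u,v=P*4; b=b[max(0,v-450):v+450,max(0,u-600):u+600]
save("w1.png",cv2.resize(b,None,fx=.66,fy=.66))
pr=np.array([[np.cos(.229),-np.sin(.229)],[np.sin(.229),np.cos(.229)]])
p=np.array([.7518,.1])+pr@[-.065-.114,0]
print("view",plan([*p,.145],R.from_euler("z",.229)*R.from_euler("y",-.96)*R.from_euler("z",np.pi)*R.from_euler("x",np.pi)))
E
python3 m3.py
```

```text
t: 3.52
tool_pos: [0.4498, -0.2502, 0.2594]
tool_rot: [0.317, 3.125, -0.0]
contact_force: [-0.3, 0.2, -0.4]
opening: 0.0855
grip_force: 0.0
[-0.65 -0.23  1.83  0.    1.54 -2.02] [ 0.45  -0.25   0.259]
[(0.78, [251.8, 172.9, 23.3, 145.9]), (0.69, [256.6, 171.8, 97.5, 187.3]), (0.68, [175.9, 18.2, 31.9, 36.0])]
hook [ 0.4215 -0.2434 -0.1766] 0.071
view ([-0.0629, 0.329, 0.1143], [-11.86, -54.12, -22.77])
```

View crop.

View pics/w1.png

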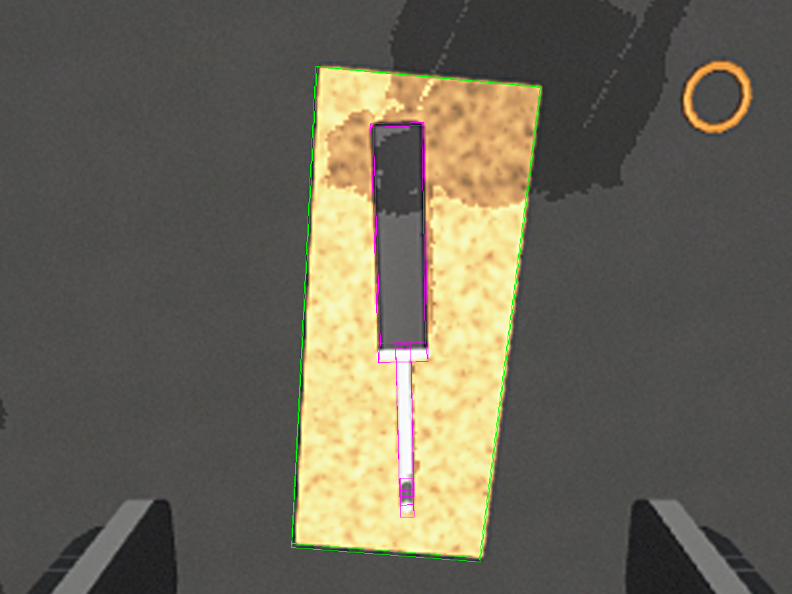

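The crop shows the black handle at (400,235), the steel ferrule at (403,353) and the pin at (406,490), all on the fitted wireframe. The pad wire fits its outline too, so this is the right tool. Before grasping, I'll look under the ledge from the front.

```bash
python3 -m crank '[{"offset":[-0.009,0.047,0.016],"twist":[-1.7,-7.7,-3.2]},{"offset":[-0.018,0.094,0.032],"twist":[-3.4,-15.4,-6.4]},{"offset":[-0.027,0.141,0.048],"twist":[-5.1,-23.1,-9.6]},{"offset":[-0.036,0.188,0.064],"twist":[-6.8,-30.8,-12.8]},{"offset":[-0.045,0.235,0.08],"twist":[-8.5,-38.5,-16]},{"offset":[-0.054,0.282,0.096],"twist":[-10.2,-46.4,-19.5]},{"offset":[-0.06,0.31,0.107],"twist":[-11.5,-52.3,-22]},{"offset":[-0.063,0.329,0.114],"twist":[-11.9,-54.1,-22.8]},{"offset":[-0.063,0.329,0.114],"twist":[-11.9,-54.1,-22.8]},{"offset":[-0.063,0.329,0.114],"twist":[-11.9,-54.1,-22.8]}]' 1
python3 - <<'E'
from mv import *
o=get_obs(); a=get_image("wrist"); C=cam("wrist",o); print(np.round(o["q"],2))
c,s=np.cos(.229),np.sin(.229)
W=lambda x,y,z:[.7518+c*x-s*y,.1+s*x+c*y,z]
np.savez("v.npz",a=a,K=C[0],W=C[1])
print([np.round(proj(C,W(-.065,y,.065))) for y in(-.045,0,.045)])
b=np.clip(a.astype(float)*1.0,0,255); b=(255*(b/255)**.5).astype(np.uint8)
b=cv2.resize(b,(768,576))
save("v1.png",b)
E
```

```text
t: 4.88
tool_pos: [0.5777, 0.0591, 0.1464]
tool_rot: [-0.251, 2.169, 0.131]
contact_force: [0.0, 0.9, 0.2]
opening: 0.0854
grip_force: 0.0
[-0.19 -0.44  2.4   0.93  0.43 -2.7 ]
[array([204., 183.]), array([249., 183.]), array([294., 183.])]
```

View pics/v1.png

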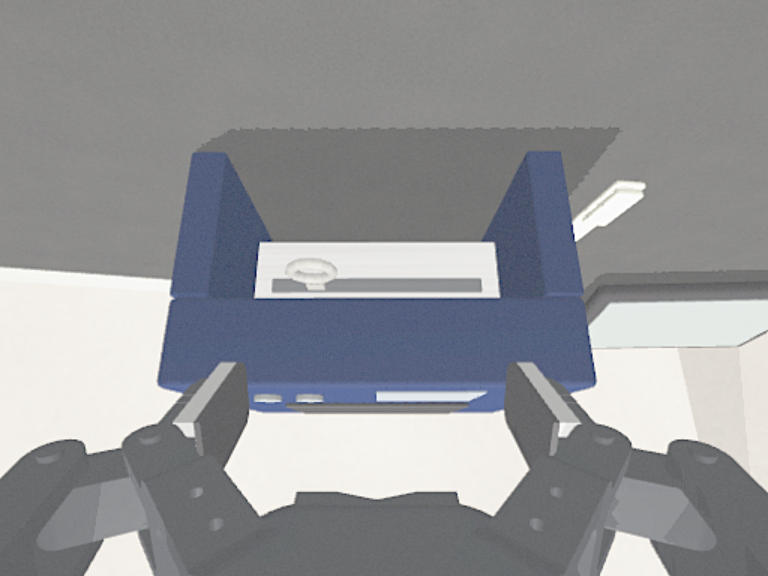

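The eye shows upside down under the ledge, with the ring at about (311,271) in the 1.5x picture and the tray panel behind it. I'll measure it and get the grasp plan.

```bash
python3 - <<'E'
from mv import *
f=np.load("v.npz"); C=(f["K"],f["W"])
c,s=np.cos(.229),np.sin(.229)
def pod(p): d=p[:2]-[.7518,.1]; return np.round([c*d[0]+s*d[1],-s*d[0]+c*d[1]],4)
for u,v in((311.5,271),(285.5,271),(337.5,271),(311,260),(311,281)): print("eye",pod(atz(C,u/1.5,v/1.5,.065)))
W=lambda x,y,z:[.7518+c*x-s*y,.1+s*x+c*y,z]
for q in((-.105,-.093,0),(-.105,.093,0),(-.105,-.093,.095),(-.105,.093,.095),(-.105,-.115,.145),(-.105,.115,.145),(-.036,-.088,.085),(-.036,.088,.085),(-.036,-.088,.03)): print(q,np.round(proj(C,W(*q))*1.5))
h=np.array([.4215,-.2434]); yw=-.1766
print("above grasp",plan([*h,.13],down(yw+np.pi)))
E
```

```text
eye [-0.0712 -0.041 ]
eye [-0.0712 -0.0579]
eye [-0.0712 -0.024 ]
eye [-0.0895 -0.0387]
eye [-0.0524 -0.0439]
(-0.105, -0.093, 0) [226. 155.]
(-0.105, 0.093, 0) [522. 155.]
(-0.105, -0.093, 0.095) [207. 299.]
(-0.105, 0.093, 0.095) [541. 299.]
(-0.105, -0.115, 0.145) [153. 390.]
(-0.105, 0.115, 0.145) [595. 390.]
(-0.036, -0.088, 0.085) [251. 315.]
(-0.036, 0.088, 0.085) [497. 315.]
(-0.036, -0.088, 0.03) [258. 245.]
above grasp ([0.1405, -0.2586, -0.1717], [11.19, 54.3, 21.49])
```

```bash
python3 - <<'E'
from mv import *
yw=-.1766; h=np.array([.4215,-.2434])+.015*np.array([np.cos(yw),np.sin(yw)])
print(plan([*h,.13],down(yw+np.pi)))
E
```

```text
([0.1326, -0.2645, -0.1605], [11.19, 54.3, 21.49])
```

```bash
python3 -m crank '[{"offset":[0.019,-0.037,-0.035],"twist":[1.6,7.7,3.1]},{"offset":[0.038,-0.075,-0.06],"twist":[3.2,15.4,6.2]},{"offset":[0.057,-0.113,-0.08],"twist":[4.8,23.1,9.3]},{"offset":[0.076,-0.15,-0.1],"twist":[6.4,30.8,12.4]},{"offset":[0.095,-0.19,-0.12],"twist":[8,38.5,15.5]},{"offset":[0.114,-0.227,-0.14],"twist":[9.6,46.4,18.6]},{"offset":[0.128,-0.255,-0.155],"twist":[10.8,52.3,20.7]},{"offset":[0.1326,-0.2645,-0.1605],"twist":[11.19,54.3,21.49]},{"offset":[0.1326,-0.2645,-0.1605],"twist":[11.19,54.3,21.49]},{"offset":[0.1326,-0.2645,-0.1605],"twist":[11.19,54.3,21.49]}]' 1
python3 - <<'E'
from mv import *
yw=-.1766; h=np.array([.4215,-.2434])+.015*np.array([np.cos(yw),np.sin(yw)])
print(plan([*h,.012],down(yw+np.pi)),get_obs()["tool_pos"])
E
```

```text
t: 6.18
tool_pos: [0.4356, -0.2447, 0.1287]
tool_rot: [-0.275, -3.129, -0.001]
contact_force: [0.2, 1.1, 0.3]
opening: 0.0853
grip_force: 0.0
([-0.001, -0.0013, 0.1167], [0.03, -0.06, 0.08]) [ 0.43562082 -0.24469688  0.12872008]
```

```bash
python3 -m crank '[{"offset":[-0.001,-0.001,0.04],"twist":[0,0,0]},{"offset":[-0.001,-0.001,0.08],"twist":[0,0,0]},{"offset":[-0.001,-0.001,0.105],"twist":[0,0,0]},{"offset":[-0.001,-0.001,0.115],"twist":[0,0,0]},{"offset":[-0.001,-0.001,0.1165],"twist":[0,0,0]},{"offset":[-0.001,-0.001,0.1165],"twist":[0,0,0]}]' 1
python3 -m crank '[{"offset":[0,0,0],"twist":[0,0,0]},{"offset":[0,0,0],"twist":[0,0,0]},{"offset":[0,0,0],"twist":[0,0,0]},{"offset":[0,0,0],"twist":[0,0,0]},{"offset":[0,0,0],"twist":[0,0,0]},{"offset":[0,0,0],"twist":[0,0,0]}]' 0 80
python3 -c "
from h import *
o=get_obs();print(o['tool_pos'],o['tool_rot'])"
```

```text
t: 6.92
tool_pos: [0.4372, -0.247, 0.0135]
tool_rot: [0.275, 3.129, -0.002]
contact_force: [0.2, 0.4, 1.4]
opening: 0.0854
grip_force: 0.0
t: 7.68
tool_pos: [0.4367, -0.2469, 0.0126]
tool_rot: [-0.276, -3.128, 0.0]
contact_force: [-1.0, -0.0, 3.9]
opening: 0.0228
grip_force: 79.0
[ 0.43670642 -0.24687613  0.01259774] [-2.75596379e-01 -3.12839009e+00  4.35785690e-04]
```

```bash
cat >> mv.py <<'E'
GP=np.array([.4367,-.2469,.0126]); GR=R.from_rotvec([-.2756,-3.1284,.0004])
PY=.229; PO=np.array([.7518,.1]); c_,s_=np.cos(PY),np.sin(PY)
def tipplan(x,y,z,o=None,L=.1194,H=.0294):
    x-=L; p=[PO[0]+c_*x-s_*y,PO[1]+s_*x+c_*y,z-H]
    return plan(p,down(PY+np.pi),o)
def tipnow(o=None,L=.1194,H=.0294):
    o=o or get_obs(); p=R.from_rotvec(o["tool_rot"]).apply([-L,0,-H])+o["tool_pos"]; d=p[:2]-PO
    return np.round([c_*d[0]+s_*d[1],-s_*d[0]+c_*d[1],p[2]],4)
def st():
    o=get_obs(); f=o["contact_force"]; print("t",round(float(o["t"]),2),"tip",tipnow(o),"F pod",np.round([c_*f[0]+s_*f[1],-s_*f[0]+c_*f[1],f[2]],1),"tq",np.round(o["wrist_torque"],2),"grip",round(float(o["grip_force"]),1),"op",round(float(o["opening"]),4)); return o
E
python3 -m crank '[{"offset":[0,0,-0.005],"twist":[0,0,0]},{"offset":[0,0,-0.02],"twist":[0,0,0]},{"offset":[0,0,-0.05],"twist":[0,0,0]},{"offset":[0,0,-0.09],"twist":[0,0,0]},{"offset":[0,0,-0.11],"twist":[0,0,0]},{"offset":[0,0,-0.12],"twist":[0,0,0]},{"offset":[0,0,-0.12],"twist":[0,0,0]}]'
python3 - <<'E'
from mv import *
print(np.degrees(R.from_matrix(down(np.pi).as_matrix().T).as_euler("zyx")), (GR*down(0).inv()).as_euler("zyx",degrees=True))
st(); print(tipplan(-.15,.005,.11),tipplan(-.15,.005,.07))
E
```

```text
t: 8.55
tool_pos: [0.4367, -0.2467, 0.1327]
tool_rot: [-0.275, -3.129, 0.0]
contact_force: [-0.1, 0.1, -3.4]
opening: 0.0226
grip_force: 78.4
[ 180.    0. -180.] [ 1.69930924e+02  6.27184192e-02 -9.12652920e-03]
t 8.55 tip [-0.2758 -0.3131  0.1619] F pod [-0.1  0.1 -3.4] tq [ 0.03 -0.    0.05] grip 78.4 op 0.0226
([-0.0001, 0.295, 0.0519], [-0.01, -0.06, -23.18]) ([-0.0001, 0.295, 0.0919], [-0.01, -0.06, -23.18])
```

```bash
python3 -m crank '[{"offset":[0,0.02,0],"twist":[0,0,-2]},{"offset":[0,0.06,0],"twist":[0,0,-5]},{"offset":[0,0.11,0.01],"twist":[0,0,-9]},{"offset":[0,0.16,0.02],"twist":[0,0,-13]},{"offset":[0,0.21,0.03],"twist":[0,0,-17]},{"offset":[0,0.25,0.05],"twist":[0,0,-20]},{"offset":[0,0.28,0.07],"twist":[0,0,-22]},{"offset":[0,0.292,0.085],"twist":[0,0,-23]},{"offset":[0,0.295,0.092],"twist":[0,0,-23.2]},{"offset":[0,0.295,0.092],"twist":[0,0,-23.2]},{"offset":[0,0.295,0.092],"twist":[0,0,-23.2]}]'
python3 - <<'E'
from mv import *
o=st()
print("to",tipplan(-.071,.005,.072))
for n in("scene","side"):
    get_image(n); C=cam(n); a=get_image(n)
    p=R.from_rotvec(o["tool_rot"]).apply([-.1194,0,-.0294])+o["tool_pos"]; q=proj(C,p); print(n,q)
    u,v=q.astype(int); save(n+"_t.png",cv2.resize(a[max(0,v-35):v+35,u-45:u+45],(400,311),interpolation=cv2.INTER_CUBIC))
save("tip.png",np.hstack([cv2.imread("pics/scene_t.png")[:,:,::-1],cv2.imread("pics/side_t.png")[:,:,::-1]]))
E
```

```text
t: 9.93
tool_pos: [0.4886, 0.0431, 0.0409]
tool_rot: [0.357, -3.121, -0.0]
contact_force: [-0.9, -0.2, -2.4]
opening: 0.0229
grip_force: 78.8
t 9.93 tip [-0.1499  0.0042  0.0703] F pod [-0.9  0.1 -2.4] tq [-0.   -0.03 -0.03] grip 78.8 op 0.0229
to ([-0.0789, 0.0008, -0.0017], [0.01, -0.02, -0.06])
scene [225.33119566 220.82929572]
side [261.1489456  231.30511407]
```

View pics/tip.png

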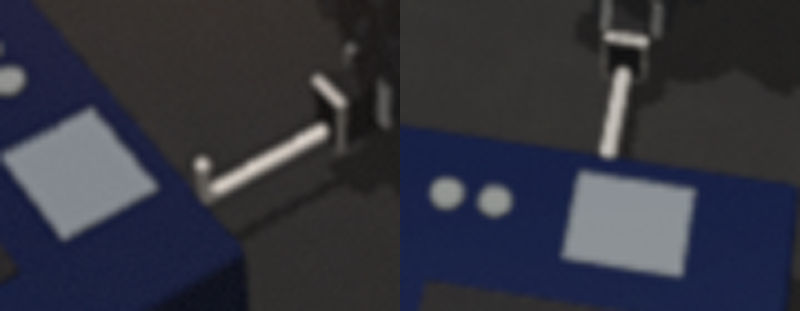

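Picture: the pin top sits where predicted, at (202,160) in the left crop, and the rod points straight at the slot at (612,110) in the right crop. Entering the slot now.

```bash
python3 -m crank '[{"offset":[-0.012,0,-0.002],"twist":[0,0,0]},{"offset":[-0.026,0,-0.002],"twist":[0,0,0]},{"offset":[-0.042,0,-0.002],"twist":[0,0,0]},{"offset":[-0.058,0,-0.002],"twist":[0,0,0]},{"offset":[-0.07,0,-0.002],"twist":[0,0,0]},{"offset":[-0.077,0,-0.002],"twist":[0,0,0]},{"offset":[-0.079,0,-0.002],"twist":[0,0,0]},{"offset":[-0.079,-0.005,-0.002],"twist":[0,0,0]},{"offset":[-0.079,-0.01,-0.002],"twist":[0,0,0]},{"offset":[-0.079,-0.014,-0.002],"twist":[0,0,0]},{"offset":[-0.079,-0.017,-0.002],"twist":[0,0,0]},{"offset":[-0.079,-0.018,-0.002],"twist":[0,0,0]},{"offset":[-0.079,-0.018,-0.002],"twist":[0,0,0]}]'
python3 -c "
from mv import *
st()"
python3 -m crank '[{"offset":[0,-0.001,0],"twist":[0,0,0]},{"offset":[0,-0.002,0],"twist":[0,0,0]},{"offset":[0,-0.003,0],"twist":[0,0,0]},{"offset":[0,-0.003,0],"twist":[0,0,0]}]'
python3 -c "
from mv import *
st()"
```

```text
t: 11.75
tool_pos: [0.569, 0.0443, 0.042]
tool_rot: [0.359, -3.119, -0.001]
contact_force: [-0.0, -0.2, -1.8]
opening: 0.023
grip_force: 78.8
t 11.75 tip [-0.0712 -0.0128  0.0712] F pod [-0.  -0.2 -1.8] tq [ 0.04  0.   -0.01] grip 78.8 op 0.023
t: 12.25
tool_pos: [0.5697, 0.0413, 0.042]
tool_rot: [0.359, -3.119, -0.001]
contact_force: [-0.1, 0.7, -2.7]
opening: 0.0231
grip_force: 78.8
t 12.25 tip [-0.0712 -0.0158  0.0712] F pod [ 0.   0.7 -2.7] tq [-0.06  0.05 -0.  ] grip 78.8 op 0.0231
```

```bash
python3 -m crank '[{"offset":[0,-0.001,0],"twist":[0,0,0]},{"offset":[0,-0.002,0],"twist":[0,0,0]},{"offset":[0,-0.002,0],"twist":[0,0,0]}]' >/dev/null
python3 -c "
from mv import *
st()"
python3 -m crank '[{"offset":[0,-0.001,0],"twist":[0,0,0]},{"offset":[0,-0.002,0],"twist":[0,0,0]},{"offset":[0,-0.002,0],"twist":[0,0,0]}]'>/dev/null
python3 -c "
from mv import *
st()"
```

```text
t 12.62 tip [-0.0712 -0.0178  0.0712] F pod [ 0.1 -0.3 -2.2] tq [ 0.03 -0.04  0.01] grip 78.8 op 0.0232
t 13.0 tip [-0.0712 -0.0199  0.0712] F pod [ 0.9 -0.7 -3. ] tq [ 0.   -0.02 -0.02] grip 78.8 op 0.0229
```

```bash
python3 -m crank '[{"offset":[0,-0.001,0],"twist":[0,0,0]},{"offset":[0,-0.0015,0],"twist":[0,0,0]},{"offset":[0,-0.0015,0],"twist":[0,0,0]}]' >/dev/null
python3 -c "
from mv import *
st()"
```

```text
t 13.38 tip [-0.0712 -0.0213  0.0712] F pod [ 0.3  0.  -2.7] tq [-0.02  0.02  0.02] grip 78.8 op 0.0231
```

```bash
python3 -m crank '[{"offset":[0,-0.001,0],"twist":[0,0,0]},{"offset":[0,-0.0015,0],"twist":[0,0,0]},{"offset":[0,-0.0015,0],"twist":[0,0,0]}]' >/dev/null
python3 -c "
from mv import *
st()"
```

```text
t 13.75 tip [-0.0712 -0.0228  0.0712] F pod [-0.1 -0.1 -2.1] tq [0.05 0.   0.  ] grip 78.7 op 0.0228
```

```bash
python3 -m crank '[{"offset":[0,-0.001,0],"twist":[0,0,0]},{"offset":[0,-0.0015,0],"twist":[0,0,0]},{"offset":[0,-0.0015,0],"twist":[0,0,0]}]' >/dev/null
python3 -c "
from mv import *
st()"
```

```text
t 14.12 tip [-0.0713 -0.0237  0.0711] F pod [-0.2  4.6 -1.9] tq [0.49 0.07 0.4 ] grip 78.9 op 0.0229
```

```bash
python3 -m crank '[{"offset":[0,-0.001,0],"twist":[0,0,0]},{"offset":[0,-0.0015,0],"twist":[0,0,0]},{"offset":[0,-0.0015,0],"twist":[0,0,0]}]' >/dev/null
python3 -c "
from mv import *
st()"
```

```text
t 14.5 tip [-0.0713 -0.0244  0.071 ] F pod [-0.1  5.8 -2.2] tq [1.01 0.12 0.81] grip 79.1 op 0.0233
```

Contact felt on the eye's flank, with tip y about -0.023. That puts the ring centre at pod y about -0.043, agreeing with the picture (-0.041). Now I back off, drop below the ring and move under the hole.

```bash
python3 -m crank '[{"offset":[0,0.003,0],"twist":[0,0,0]},{"offset":[0,0.006,0],"twist":[0,0,0]},{"offset":[0,0.006,0.005],"twist":[0,0,0]},{"offset":[0,0.006,0.011],"twist":[0,0,0]},{"offset":[0,0.006,0.016],"twist":[0,0,0]},{"offset":[0,0.006,0.018],"twist":[0,0,0]},{"offset":[0,0.006,0.018],"twist":[0,0,0]}]' >/dev/null
python3 -c "
from mv import *
st(); print(tipplan(-.068,-.043,.053))"
```

```text
t 15.38 tip [-0.0714 -0.0198  0.0528] F pod [-0.6 -1.1 -2.2] tq [ 0.03 -0.01 -0.01] grip 78.9 op 0.0231
([-0.0035, -0.0233, 0.0001], [0.05, -0.13, 0.01])
```

```bash
python3 -m crank '[{"offset":[-0.001,-0.004,0],"twist":[0,0,0]},{"offset":[-0.002,-0.01,0],"twist":[0,0,0]},{"offset":[-0.003,-0.016,0],"twist":[0,0,0]},{"offset":[-0.0035,-0.021,0],"twist":[0,0,0]},{"offset":[-0.0035,-0.0233,0],"twist":[0,0,0]},{"offset":[-0.0035,-0.0233,0],"twist":[0,0,0]},{"offset":[-0.0035,-0.0233,-0.003],"twist":[0,0,0]},{"offset":[-0.0035,-0.0233,-0.006],"twist":[0,0,0]},{"offset":[-0.0035,-0.0233,-0.006],"twist":[0,0,0]}]' >/dev/null
python3 -c "
from mv import *
st()"
python3 -m crank '[{"offset":[0,0,-0.001],"twist":[0,0,0]},{"offset":[0,0,-0.002],"twist":[0,0,0]},{"offset":[0,0,-0.002],"twist":[0,0,0]}]' >/dev/null
python3 -c "
from mv import *
st()"
```

```text
t 16.5 tip [-0.0674 -0.043   0.0599] F pod [-0.6  0.2 -1.9] tq [ 0.   -0.04 -0.03] grip 78.9 op 0.0233
t 16.88 tip [-0.0677 -0.0431  0.0613] F pod [ 0.4  1.  -3.3] tq [ 0.02  0.   -0.04] grip 78.9 op 0.0226
```

```bash
python3 -m crank '[{"offset":[0,0,-0.001],"twist":[0,0,0]},{"offset":[0,0,-0.0015],"twist":[0,0,0]},{"offset":[0,0,-0.0015],"twist":[0,0,0]}]' >/dev/null
python3 -c "
from mv import *
st()"
```

```text
t 17.25 tip [-0.0677 -0.043   0.0628] F pod [ 0.  -0.7 -2.3] tq [-0.01 -0.04 -0.04] grip 78.9 op 0.0231
```

```bash
python3 -m crank '[{"offset":[0,0,-0.001],"twist":[0,0,0]},{"offset":[0,0,-0.0015],"twist":[0,0,0]},{"offset":[0,0,-0.0015],"twist":[0,0,0]}]' >/dev/null
python3 -c "
from mv import *
st()"
```

```text
t 17.62 tip [-0.0677 -0.0431  0.0643] F pod [ 0.7 -0.2 -2.3] tq [ 0.   -0.04 -0.01] grip 78.9 op 0.0229
```

```bash
python3 -m crank '[{"offset":[0,0,-0.001],"twist":[0,0,0]},{"offset":[0,0,-0.0015],"twist":[0,0,0]},{"offset":[0,0,-0.0015],"twist":[0,0,0]}]' >/dev/null
python3 -c "
from mv import *
st()"
```

```text
t 18.0 tip [-0.0676 -0.0431  0.0659] F pod [-0.   0.5 -3.5] tq [-0.01 -0.02  0.01] grip 78.9 op 0.0231
```

```bash
python3 -m crank '[{"offset":[0,0,-0.001],"twist":[0,0,0]},{"offset":[0,0,-0.002],"twist":[0,0,0]},{"offset":[0,0,-0.002],"twist":[0,0,0]}]' >/dev/null
python3 -c "
from mv import *
st()"
```

```text
t 18.38 tip [-0.0676 -0.0431  0.0679] F pod [-0.3  0.3 -2.2] tq [-0.06 -0.01 -0.03] grip 78.9 op 0.0229
```

```bash
python3 -m crank '[{"offset":[0,0,-0.001],"twist":[0,0,0]},{"offset":[0,0,-0.003],"twist":[0,0,0]},{"offset":[0,0,-0.005],"twist":[0,0,0]},{"offset":[0,0,-0.005],"twist":[0,0,0]}]' >/dev/null
python3 -c "
from mv import *
st()"
```

```text
t 18.88 tip [-0.0675 -0.0431  0.0731] F pod [-0.  -0.5 -2.3] tq [ 0.   -0.   -0.06] grip 78.9 op 0.0232
```

```bash
python3 -m crank '[{"offset":[0.001,0,0],"twist":[0,0,0]},{"offset":[0.0025,0,0],"twist":[0,0,0]},{"offset":[0.004,0,0],"twist":[0,0,0]},{"offset":[0.0055,0,0],"twist":[0,0,0]},{"offset":[0.007,0,0],"twist":[0,0,0]},{"offset":[0.0085,0,0],"twist":[0,0,0]},{"offset":[0.01,0,0],"twist":[0,0,0]},{"offset":[0.0115,0,0],"twist":[0,0,0]},{"offset":[0.013,0,0],"twist":[0,0,0]}]' >/dev/null
python3 -c "
from mv import *
st()"
```

```text
t 20.0 tip [-0.0804 -0.0431  0.0731] F pod [ 4.1  0.7 -3.4] tq [ 0.12 -0.48  0.03] grip 78.7 op 0.0226
```

```bash
python3 -m crank '[{"offset":[0.003,0,0],"twist":[0,0,0]},{"offset":[0.007,0,0],"twist":[0,0,0]},{"offset":[0.012,0,0],"twist":[0,0,0]},{"offset":[0.017,0,0],"twist":[0,0,0]},{"offset":[0.022,0,0],"twist":[0,0,0]},{"offset":[0.027,0,0],"twist":[0,0,0]},{"offset":[0.032,0,0],"twist":[0,0,0]},{"offset":[0.037,0,0],"twist":[0,0,0]},{"offset":[0.042,0,0],"twist":[0,0,0]},{"offset":[0.047,0,0],"twist":[0,0,0]},{"offset":[0.052,0,0],"twist":[0,0,0]},{"offset":[0.057,0,0],"twist":[0,0,0]},{"offset":[0.062,0,0],"twist":[0,0,0]},{"offset":[0.067,0,0],"twist":[0,0,0]},{"offset":[0.071,0,0],"twist":[0,0,0]},{"offset":[0.075,0,0],"twist":[0,0,0]},{"offset":[0.078,0,0],"twist":[0,0,0]},{"offset":[0.08,0,0],"twist":[0,0,0]},{"offset":[0.081,0,0],"twist":[0,0,0]}]' >/dev/null
python3 -c "
from mv import *
st()"
```

```text
t 22.38 tip [-0.1618 -0.0432  0.073 ] F pod [ 3.8 -1.7 -2.9] tq [-0.19 -0.55 -0.2 ] grip 78.8 op 0.0231
```

```bash
python3 -m crank '[{"offset":[0.001,0,0],"twist":[0,0,0]},{"offset":[0.002,0,0],"twist":[0,0,0]},{"offset":[0.003,0,0],"twist":[0,0,0]},{"offset":[0.004,0,0],"twist":[0,0,0]},{"offset":[0.005,0,0],"twist":[0,0,0]}]' >/dev/null
python3 -c "
from mv import *
st()"
```

```text
t 23.0 tip [-0.1667 -0.0431  0.0729] F pod [ 3.8 -2.7 -2.4] tq [-0.23 -0.6  -0.39] grip 78.8 op 0.0228
```

```bash
python3 -m crank '[{"offset":[0.001,0,0],"twist":[0,0,0]},{"offset":[0.002,0,0],"twist":[0,0,0]}]' >/dev/null
python3 -c "
from mv import *
st()"
```

```text
t 23.25 tip [-0.1687 -0.0432  0.0729] F pod [ 4.7 -2.4 -2.8] tq [-0.28 -0.63 -0.35] grip 78.8 op 0.0226
```

```bash
python3 -m crank '[{"offset":[0.001,0,0],"twist":[0,0,0]},{"offset":[0.002,0,0],"twist":[0,0,0]}]' >/dev/null
python3 -c "
from mv import *
st()"
```

```text
t 23.5 tip [-0.1707 -0.0431  0.0729] F pod [ 4.3 -2.7 -3. ] tq [-0.34 -0.65 -0.3 ] grip 78.8 op 0.0225
```

```bash
python3 -m crank '[{"offset":[0.0005,0,0],"twist":[0,0,0]},{"offset":[0.001,0,0],"twist":[0,0,0]},{"offset":[0.001,0,0],"twist":[0,0,0]}]' >/dev/null
python3 -c "
from mv import *
st()"
```

```text
t 23.88 tip [-0.1717 -0.0431  0.0729] F pod [ 3.2 -2.3 -2.7] tq [-0.23 -0.58 -0.23] grip 78.8 op 0.0229
```

```bash
python3 -m crank '[{"offset":[0.0005,0,0],"twist":[0,0,0]},{"offset":[0.001,0,0],"twist":[0,0,0]},{"offset":[0.001,0,0],"twist":[0,0,0]}]' >/dev/null
python3 -c "
from mv import *
st()"
```

```text
t 24.25 tip [-0.1728 -0.0431  0.0729] F pod [ 3.4 -2.6 -2.6] tq [-0.23 -0.66 -0.3 ] grip 78.8 op 0.0228
```

```bash
python3 -m crank '[{"offset":[0.0005,0,0],"twist":[0,0,0]},{"offset":[0.001,0,0],"twist":[0,0,0]},{"offset":[0.001,0,0],"twist":[0,0,0]}]' >/dev/null
python3 -c "
from mv import *
st()"
```

```text
t 24.62 tip [-0.1738 -0.0431  0.0729] F pod [ 3.2 -2.1 -2.7] tq [-0.28 -0.65 -0.31] grip 78.8 op 0.0227
```

```bash
python3 -m crank '[{"offset":[0.0005,0,0],"twist":[0,0,0]},{"offset":[0.001,0,0],"twist":[0,0,0]},{"offset":[0.001,0,0],"twist":[0,0,0]}]' >/dev/null
python3 -c "
from mv import *
st()"
```

```text
t 25.0 tip [-0.1748 -0.0431  0.0729] F pod [ 3.9 -3.1 -2.8] tq [-0.28 -0.61 -0.32] grip 78.8 op 0.023
```

```bash
python3 -m crank '[{"offset":[0.0005,0,0],"twist":[0,0,0]},{"offset":[0.001,0,0],"twist":[0,0,0]},{"offset":[0.001,0,0],"twist":[0,0,0]}]' >/dev/null
python3 -c "
from mv import *
st()"
```

```text
t 25.38 tip [-0.1756 -0.0431  0.0729] F pod [ 4.8 -2.4 -2.9] tq [-0.28 -0.66 -0.32] grip 78.8 op 0.0227
```

```bash
python3 -m crank '[{"offset":[0.0005,0,0],"twist":[0,0,0]},{"offset":[0.001,0,0],"twist":[0,0,0]},{"offset":[0.001,0,0],"twist":[0,0,0]}]' >/dev/null
python3 -c "
from mv import *
st()"
```

```text
t 25.75 tip [-0.1759 -0.0431  0.0734] F pod [ 8.2 -2.7 -4.7] tq [-0.15 -1.03 -0.25] grip 78.7 op 0.023
```

The force rose to 8 N while motion stopped, so the tray is at its stop. I unhook by easing 6 mm inward, lowering, and backing out beneath the ring.

```bash
python3 -m crank '[{"offset":[-0.001,0,0],"twist":[0,0,0]},{"offset":[-0.003,-0.001,0],"twist":[0,0,0]},{"offset":[-0.005,-0.001,0],"twist":[0,0,0]},{"offset":[-0.007,-0.001,0],"twist":[0,0,0]},{"offset":[-0.007,-0.001,0],"twist":[0,0,0]}]' >/dev/null
python3 -c "
from mv import *
st()"
python3 -m crank '[{"offset":[0,0,0.002],"twist":[0,0,0]},{"offset":[0,0,0.004],"twist":[0,0,0]},{"offset":[0,0,0.006],"twist":[0,0,0]}]' >/dev/null
python3 -c "
from mv import *
st()"
```

```text
t 26.38 tip [-0.1699 -0.0438  0.0725] F pod [ 0.2  0.7 -2.1] tq [ 0.04 -0.01  0.04] grip 78.9 op 0.0228
t 26.75 tip [-0.1699 -0.044   0.0666] F pod [ 1.  -0.3 -2.1] tq [ 0.   -0.04  0.02] grip 78.9 op 0.0231
```

```bash
python3 -m crank '[{"offset":[0,0,0.004],"twist":[0,0,0]},{"offset":[0,0,0.008],"twist":[0,0,0]},{"offset":[0,0,0.012],"twist":[0,0,0]},{"offset":[0,0,0.014],"twist":[0,0,0]},{"offset":[0,0,0.014],"twist":[0,0,0]},{"offset":[0.003,0,0.014],"twist":[0,0,0]},{"offset":[0.008,0,0.014],"twist":[0,0,0]},{"offset":[0.015,0,0.014],"twist":[0,0,0]},{"offset":[0.025,0,0.014],"twist":[0,0,0]},{"offset":[0.04,0,0.014],"twist":[0,0,0]},{"offset":[0.055,0,0.014],"twist":[0,0,0]},{"offset":[0.065,0,0.014],"twist":[0,0,0]},{"offset":[0.07,0,0.014],"twist":[0,0,0]},{"offset":[0.07,0,0.014],"twist":[0,0,0]}]' >/dev/null
python3 - <<'E'
from mv import *
o=st(); get_image("scene"); 
t=[]
for n in("scene","side"):
    C=cam(n); a=get_image(n); x,y=-.19,-.043
    q=proj(C,[PO[0]+c_*x-s_*y,PO[1]+s_*x+c_*y,.065]); u,v=q.astype(int); print(n,q)
    t.append(cv2.resize(a[max(0,v-45):v+45,u-58:u+58],(400,311),interpolation=cv2.INTER_CUBIC))
save("out.png",np.hstack(t))
print(plan([GP[0],GP[1],GP[2]+.12],GR))
E
```

```text
t 28.5 tip [-0.2398 -0.0442  0.0531] F pod [ 0.8  0.4 -2.3] tq [0.   0.04 0.  ] grip 78.9 op 0.0229
scene [228.89585119 203.02154154]
side [245.94601409 216.5811537 ]
([0.027, -0.222, -0.1087], [0.03, -0.0, 23.2])
```

View pics/out.png

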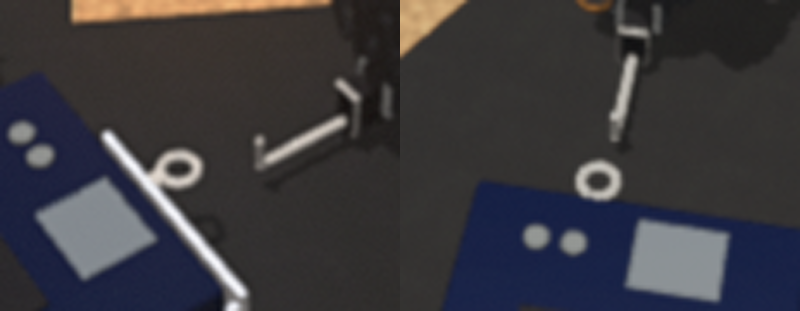

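The picture shows the tray panel clear of the ledge, the ring in front of it at (180,168) left and (598,180) right, and the rod free. Carrying it back above the pad now.

```bash
python3 -m crank '[{"offset":[0.003,-0.005,-0.03],"twist":[0,0,1]},{"offset":[0.006,-0.02,-0.06],"twist":[0,0,3]},{"offset":[0.01,-0.06,-0.09],"twist":[0,0,7]},{"offset":[0.014,-0.1,-0.105],"twist":[0,0,11]},{"offset":[0.018,-0.145,-0.109],"twist":[0,0,15]},{"offset":[0.022,-0.185,-0.109],"twist":[0,0,19]},{"offset":[0.025,-0.21,-0.109],"twist":[0,0,22]},{"offset":[0.027,-0.22,-0.109],"twist":[0,0,23]},{"offset":[0.027,-0.222,-0.109],"twist":[0,0,23.2]},{"offset":[0.027,-0.222,-0.109],"twist":[0,0,23.2]},{"offset":[0.027,-0.222,-0.109],"twist":[0,0,23.2]}]' >/dev/null
python3 - <<'E'
from mv import *
for n,u,v in(("scene",228-58+180*.29,203-45+168*.29),("side",245-58+198*.29,216-45+180*.29)):
    d=atz(cam(n),u,v,.065)[:2]-PO; print(n,"eye pod",np.round([c_*d[0]+s_*d[1],-s_*d[0]+c_*d[1]],4))
o=st(); t=[]
A=R.from_rotvec(o["tool_rot"])
for n in("scene","side"):
    C=cam(n); a=get_image(n)
    b=cv2.resize(a,(2048,1536),interpolation=cv2.INTER_CUBIC)
    # tool frame model: axis 0.03-.012.. rod axis from handle front to tip
    for p,q in(((-.0394,0,-.0004),(-.1194,0,-.0004)),((-.1194,0,-.0004),(-.1194,0,-.0294))):
        p,q=[tuple(np.round(proj(C,A.apply(k)+o["tool_pos"])*4+1.5).astype(int).tolist()) for k in(p,q)]
        cv2.line(b,p,q,(255,0,0),1)
    u,v=q; t.append(cv2.resize(b[max(0,v-180):v+180,u-232:u+232],(400,311)))
save("back.png",np.hstack(t))
print(plan(GP,GR))
E
```

```text
scene eye pod [-0.1698 -0.0423]
side eye pod [-0.1692 -0.043 ]
t 30.02 tip [-0.2759 -0.3122  0.1617] F pod [ 0.1  0.7 -1.6] tq [ 0.04  0.   -0.06] grip 79.2 op 0.0229
([-0.0007, -0.0007, 0.12], [0.03, -0.04, 0.06])
```

View pics/back.png

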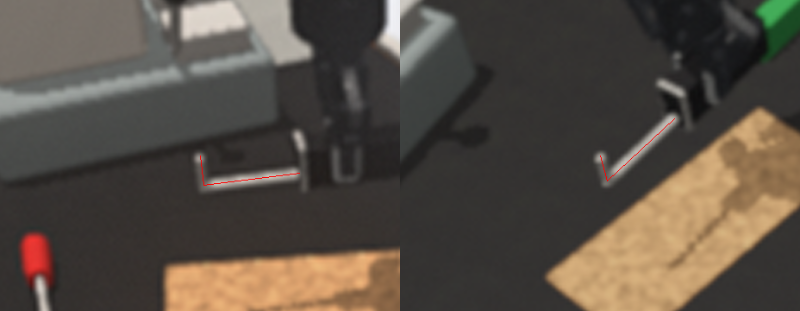

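The overlay lines lie on the rod in both views, so it hasn't slipped in the grip. Lowering.

```bash
python3 -m crank '[{"offset":[-0.0005,-0.0005,0.02],"twist":[0,0,0]},{"offset":[-0.0005,-0.0005,0.055],"twist":[0,0,0]},{"offset":[-0.0005,-0.0005,0.085],"twist":[0,0,0]},{"offset":[-0.0005,-0.0005,0.105],"twist":[0,0,0]},{"offset":[-0.0005,-0.0005,0.113],"twist":[0,0,0]},{"offset":[-0.0005,-0.0005,0.116],"twist":[0,0,0]},{"offset":[-0.0005,-0.0005,0.118],"twist":[0,0,0]},{"offset":[-0.0005,-0.0005,0.119],"twist":[0,0,0]},{"offset":[-0.0005,-0.0005,0.119],"twist":[0,0,0]}]'
python3 -c "
from mv import *
print(plan(GP,GR))"
```

```text
t: 31.25
tool_pos: [0.4368, -0.2476, 0.0142]
tool_rot: [-0.276, -3.128, 0.0]
contact_force: [-0.2, 0.3, -2.4]
opening: 0.0227
grip_force: 79.2
([0.0002, 0.0007, 0.0016], [-0.0, 0.0, 0.0])
```

```bash
python3 -m crank '[{"offset":[0,0.0007,0.0005],"twist":[0,0,0]},{"offset":[0,0.0007,0.001],"twist":[0,0,0]},{"offset":[0,0.0007,0.0015],"twist":[0,0,0]},{"offset":[0,0.0007,0.0015],"twist":[0,0,0]}]'
```

```text
t: 31.75
tool_pos: [0.4367, -0.2467, 0.0126]
tool_rot: [-0.275, -3.127, -0.001]
contact_force: [-2.0, 2.3, 3.7]
opening: 0.0231
grip_force: 79.8
```

```bash
python3 -m crank '[{"offset":[0,0,0],"twist":[0,0,0]},{"offset":[0,0,0],"twist":[0,0,0]},{"offset":[0,0,0],"twist":[0,0,0]},{"offset":[0,0,0],"twist":[0,0,0]},{"offset":[0,0,0],"twist":[0,0,0]},{"offset":[0,0,-0.005],"twist":[0,0,0]},{"offset":[0,0,-0.02],"twist":[0,0,0]},{"offset":[0,0,-0.05],"twist":[0,0,0]},{"offset":[0,0,-0.09],"twist":[0,0,0]},{"offset":[0,0,-0.14],"twist":[0,0,0]},{"offset":[0,0,-0.19],"twist":[0,0,0]},{"offset":[0,0,-0.22],"twist":[0,0,0]},{"offset":[0,0,-0.22],"twist":[0,0,0]},{"offset":[0,0,-0.22],"twist":[0,0,0]}]' 1
sed -i 's/w1.png/w2.png/; s/^print("view".*//' m3.py; python3 m3.py
```

```text
t: 33.5
tool_pos: [0.4366, -0.2464, 0.2314]
tool_rot: [-0.275, -3.127, -0.001]
contact_force: [-0.6, 0.3, -0.6]
opening: 0.0858
grip_force: 0.0
[-0.66 -0.25  1.89 -0.    1.5  -2.06] [ 0.437 -0.246  0.231]
[(0.82, [173.4, 20.9, 33.5, 41.3]), (0.79, [251.1, 188.2, 19.8, 155.9])]
hook [ 0.4243 -0.2449 -0.2   ] 1.0
```

View pics/w2.png

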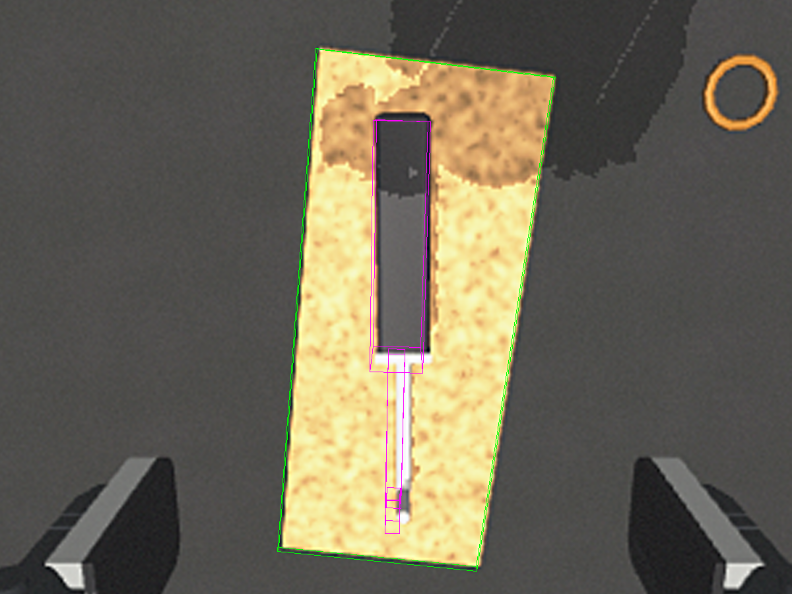

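The rod lies flat on the pad where it was, with the handle at (403,235) and the pin at (404,505). The magenta wire is only the unfitted start guess. The gripper is clear, so I'm handing in.

```bash
python3 -c "
from station import *
print(finish_job())"
```

```text
the job is handed in; nothing more can be done
None
```

The job is handed in: the tray is drawn out to its stop, with the highest rod force I read about 8 N, and the rod is back on its cork pad and released, at about 34 s of the 72 s. I found the eye first with the wrist camera under the ledge, then confirmed it by feel.

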